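# Lock the orange service collar on a spent battery pack

### The job

The battery pack with the orange collar is ready to go to storage, but its collar was left open. Turn the orange collar clockwise by its upright handle until the handle points along the green locked mark on the pack's deck, and let go. The other pack is still being worked on: leave its blue collar as it is.

Things in the scene. Friction and masses are not known exactly. Their poses are not given: they have to be found in the camera images.
- pack_orange: Aluminium battery pack (270 x 180 mm) fixed to the table, carrying the orange collar. Origin: on the collar's vertical turning axis, at table height. Flat grey deck 72 mm up; on it a green (locked) and a white (open) radial stripe, 13 mm wide, 49 to 91 mm from the axis. A fixed black plug, 58 mm wide, stands 22 mm above the deck inside the ring; five blue cells, 6 mm above it, 74 mm or more away.
- collar_orange (a joint): Turn of the orange lock collar (ring 86 mm across, 16 mm high) about its vertical axis, rad: 0 = open (handle along the white stripe), grows clockwise seen from above, 1.2 = locked (handle along the green stripe). Stops at 0 and 1.7, so it can pass the mark. Starts between 0 and 0.4. Held by friction only (0.15 N m, 2.5 N at the handle); stays where it is left.
- collar_orange_grip (a point): Middle of the top edge of the orange collar's handle, 60 mm from the axis, 113 mm above the table; turns with the collar. The handle is an upright radial fin, 14 mm thick, 44 mm long (36 to 80 mm from the axis), from 3 to 41 mm above the deck, white line along its top. Pinch it from above across its thickness. The way from the axis to this point is where it points.
- collar_blue_grip (a point): The same point on the blue collar's handle, on the other pack (same shape and sizes, green cells). To be left alone.

How it is judged (in metres and radians):
At the end, for the whole second after the job is handed in: The orange collar rests within 0.2 rad (11 degrees) of its locked mark (joint between 1.0 and 1.4), and the blue collar's handle is within 12 mm of where it was (value of joint collar_orange between 1 and 1.4 rad and velocity of joint collar_orange between -0.05 and 0.05 rad/s and distance of collar_blue_grip from where it was at the start of the episode below 0.012 m); the robot touches nothing.
It fails at once if the blue collar is turned (its handle moved more than 12 mm) (distance of collar_blue_grip from where it was at the start of the episode above 0.012 m).
It also fails if it takes over 32 s, if anything falls off the work surface, if the arm or the gripper's body presses on something with over 40 N, if the wrist force passes 120 N, or if a joint passes its speed limit or range.

### The arm

A 7-joint arm with a two-finger parallel gripper is mounted at the origin on the work surface. World frame = base frame: x ahead of the robot, y to its left, z up, the work surface at z = 0. Lengths are in mm, angles in rad, forces in N, time in s.
With the tool pointing down it reaches from about 400 to 875 mm from the base axis. Payload 19.3 kg.
Tool frame: the origin (TCP) lies at the very end of the fingers, on their centre line; the grasp point (between the pads) lies 19 mm behind it (grip_point_offset is the z of the grasp point in the tool frame, in mm); z points along the fingers, y is the line along which they close (so a half turn about z gives the same grasp; the last joint's range is limited). The gripper opens to 85 mm and grips with 20 to 120 N. Pads are 22 mm wide; open, the fingers measure 114 mm over their backs; the gripper's body (76 mm by 85 mm) begins 54 mm behind the grasp point. The pads swing forward as they close: fully open they stand 13 mm farther back than shut.
Start: joints at [1.139, 0.521, -0.036, 1.599, 0.021, 1.021, -0.113], TCP at [221.196, -584.54, 231.291] pointing down, gripper open.
Joint ranges: [-2.91, 2.91], [-0.3, 2.13], [-1.5, 1.42], [0.17, 2.43], [-1.26, 4.41], [0.16, 1.93], [-2.52, 2.52]. Speed limits (rad/s): [1.89, 1.89, 2.39, 2.39, 3.01, 3.01, 3.01].

### API

Orientations are given as a 3x3 rotation matrix whose columns are the frame's x, y, z axes.
In Python, from workcell import movep, movel, goto_joints, open_gripper, clamp, wait, inverse_kinematics, read_state, camera, PlanningError, finish_job, grip_point_offset gives the robot as it stands. Calls block until the motion is done:
- movep(position, orientation): joint-space move of the TCP to a pose.
- movel(position, frame=None, max_speed=150, guard=None): straight line of the TCP; frame=None keeps the orientation; max_speed is the mean speed in mm/s. With guard (N) it stops when the force on the tool has changed by that much, and returns True; else False.
- goto_joints(angles): joint-space move.
- open_gripper() and clamp(): open the fingers fully, or close them until they stop; the grip force is fixed at half the most.
- wait(seconds).
- inverse_kinematics(position, orientation): joint angles nearest the present ones, or None.
- read_state(): the state.
- camera(name): name is "side" or "top" or "wrist"; returns a dict with "image" (400x640x3 uint8, blue, green, red), "range_z" (400x640 float32, mm along the optical axis (not along the pixel's ray), 0 where there is no reading), "fx", "fy", "cx", "cy" (pixels), "cam_to_world" (4x4, takes a point from camera to world coordinates). Camera axes: x right, y up, looking along -z (the intrinsics and any distortion apply to the point x, -y, -z); pixel columns grow to the right and rows downward; lengths in mm; the calibration is good to about 2 mm. A picture is of the moment at which its call begins.
A pose or a line that the arm cannot do raises PlanningError and nothing moves.
- finish_job(): hands the job in; it is judged then, once.
The state is a dict: "time": time; "qpos": joint angles; "qvel": joint speeds; "joint_efforts": joint torques, N m; "eef_pos": TCP position; "tool_rot": TCP orientation; "ft_force": force on the tool from outside, world axes, zero at the start; "torque": the same for the moment, N m; "finger_gap": finger opening in mm; "gripper_force": force on a finger pad.
Only numpy, scipy, OpenCV 4.12 (cv2) and the standard library are available. Lean on these libraries where they do the work, as an engineer would, in place of code of your own. Each camera call takes 0.05 s, during which the arm holds its last target. There are 200 camera calls.

## Working session

There is one attempt and no reset: what is moved stays moved. The work goes in short steps, each a Python script; the robot and the scene stay as the last script left them, time stands still between calls to the robot, and variables do not carry over. Pictures are saved under pics/ and viewed, at most 10 in all, crops included, and the job is handed in when it is done.

```bash
mkdir -p pics
python3 - <<'E'
from workcell import *
import cv2,numpy as np
for n in("top","side"):
    c=camera(n); cv2.imwrite(f"pics/{n}0.png",c["image"]); np.savez(f"{n}0.npz",**c)
    print(n,c["fx"],c["fy"],c["cx"],c["cy"],np.round(c["cam_to_world"],3).tolist(),[k for k in c],(c["range_z"]>0).mean())
print(grip_point_offset,read_state()["time"],np.round(read_state()["tool_rot"],3).tolist())
E
```

```text
top 396.37325643114366 396.37325643114366 322.8063666704476 196.11251748503628 [[-0.013, 0.991, -0.133, 425.149], [-1.0, -0.014, -0.004, -45.732], [-0.006, 0.133, 0.991, 1027.683], [0.0, 0.0, 0.0, 1.0]] ['image', 'range_z', 'fx', 'fy', 'cx', 'cy', 'cam_to_world'] 0.996078125
side 417.16327324448264 417.16327324448264 324.4821342481287 197.8750026995238 [[0.98, 0.102, -0.17, 361.131], [-0.198, 0.561, -0.804, -764.111], [0.013, 0.822, 0.57, 607.244], [0.0, 0.0, 0.0, 1.0]] ['image', 'range_z', 'fx', 'fy', 'cx', 'cy', 'cam_to_world'] 0.996
-18.700000000000003 0.1 [[0.935, 0.354, -0.0], [0.354, -0.935, 0.001], [-0.0, -0.001, -1.0]]
```

View pics/top0.png

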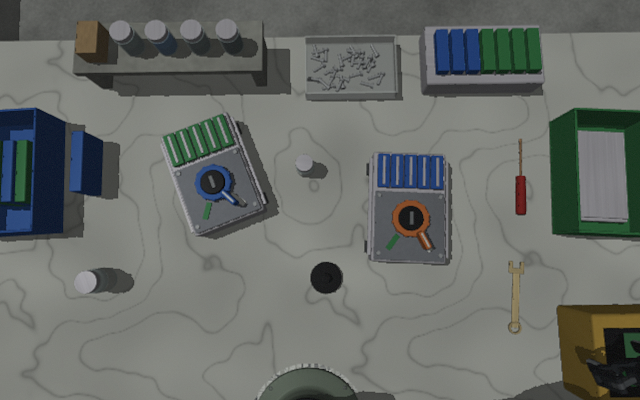

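View pics/side0.png

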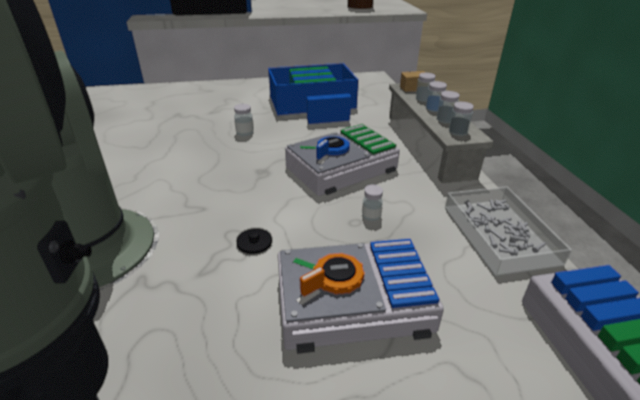

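The top view shows the orange collar at (410,218), with its handle towards (430,245) and the green mark at (393,242). The blue collar is at (212,182). I'll measure the orange one next.

```bash
cat > h.py <<'E'
import numpy as np,cv2
def world(c):
    v,u=np.mgrid[:400,:640]; d=c["range_z"]
    p=np.stack([(u-c["cx"])/c["fx"]*d,-(v-c["cy"])/c["fy"]*d,-d,np.ones_like(d)],-1)
    return (p@c["cam_to_world"].T)[...,:3]
def ray(c,u,v,z):
    M=c["cam_to_world"]; r=M[:3,:3]@[(u-c["cx"])/c["fx"],-(v-c["cy"])/c["fy"],-1]; o=M[:3,3]
    return o+r*(z-o[2])/r[2]
def hsv(c,lo,hi): return cv2.inRange(cv2.cvtColor(c["image"],cv2.COLOR_BGR2HSV),lo,hi)>0
def measure(c,roi):
    W=world(c); u0,u1,v0,v1=roi; R=np.zeros((400,640),bool); R[v0:v1,u0:u1]=1
    o=hsv(c,(5,120,60),(22,255,255))&R; g=hsv(c,(45,90,40),(80,255,255))&R
    z=W[...,2]
    ring=o&(z>80)&(z<96); fin=R&(z>105)&(z<120)
    P=W[ring]; print("ring",ring.sum(),"z",np.median(P[:,2]),"deck z",np.median(z[R]))
    A=np.c_[2*P[:,:2],np.ones(len(P))]
    F=W[fin]; G=W[g]
    print("fin",fin.sum(),F.mean(0).round(1),"green",g.sum(),G.mean(0).round(1))
    v,u=np.nonzero(g); gp=ray(c,u.mean(),v.mean(),72)
    k=np.uint8(o)*255
    # plug: dark blob inside the ring, top at 94
    d=(c["image"].max(2)<45)&R
    n,l,s,ce=cv2.connectedComponentsWithStats(np.uint8(d)); i=1+s[1:,4].argmax()
    ctr=ray(c,s[i,0]+(s[i,2]-1)/2,s[i,1]+(s[i,3]-1)/2,94)
    print("plug",s[i],ctr.round(1),"green ray",gp.round(1))
    for q,nm in((F.mean(0),"fin"),(gp,"green")):
        e=(q-ctr)[:2]; print(nm,"r",np.hypot(*e).round(1),"ang",np.arctan2(e[1],e[0]).round(3))
    return ctr
E
python3 - <<'E'
from h import *
for n,roi in(("top",(374,446,190,260)),("side",(285,372,245,315))):
    print(n); measure(dict(np.load(n+"0.npz")),roi)
c=cv2.imread("pics/top0.png")[180:270,360:460]; cv2.imwrite("pics/crop1.png",cv2.resize(c,None,fx=6,fy=6,interpolation=cv2.INTER_CUBIC))
E
```

```text
top
ring 568 z 88.73632030849927 deck z 72.50840169807861
fin 126 [ 443.3 -273.   112.3] green 86 [ 441.2 -206.3   73.2]
plug [399 206  25  24 408] [ 496.7 -249.3   94. ] green ray [ 441.2 -206.5   72. ]
fin r 58.5 ang -2.724
green r 70.1 ang 2.485
side
ring 945 z 89.43782186807323 deck z 73.49181389648777
fin 235 [ 444.1 -280.   111.8] green 103 [ 440.2 -214.9   79.3]
plug [324 258  31  23 407] [ 496.1 -256.4   94. ] green ray [ 441.3 -207.3   72. ]
fin r 57.1 ang -2.714
green r 73.6 ang 2.411
```

View pics/crop1.png

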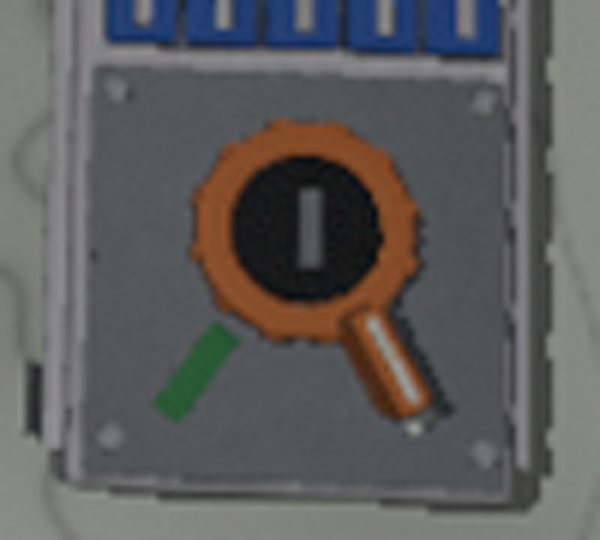

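The top view gives clean numbers: plug centre (497,-249), green mark at r 70 mm, fin at r 58.5 mm and 112 mm high, all matching the given sizes. The side view is biased by side faces. The turn still needed is about 1.07 rad clockwise. I'll hover over the handle and refine with the wrist camera.

```bash
cat >> h.py <<'E'
def R(a,s):  # tool down, x along +-radial direction a
    x=s*np.array([np.cos(a),np.sin(a),0]); z=np.array([0,0,-1.]); return np.c_[x,np.cross(z,x),z]
E
python3 - <<'E'
from h import *
from workcell import *
C=np.array([496.7,-249.8])
def pose(a,z,s): return [*(C+61*np.array([np.cos(a),np.sin(a)])),z],R(a,s)
for s in(1,-1):
    for a in(-2.73,-3.3,-3.8):
        for z in (86,200):
            q=inverse_kinematics(*pose(a,z,s)); print(s,a,z,None if q is None else np.round(q,2))
ok=[s for s in(1,-1) if all(inverse_kinematics(*pose(a,86,s)) is not None for a in(-2.73,-3.3,-3.8))]
s=min(ok,key=lambda s:max(abs(inverse_kinematics(*pose(a,86,s))[6]) for a in(-2.73,-3.8)))
print("s",s); movep(*pose(-2.73,230,s))
c=camera("wrist"); np.savez("w1.npz",**c); cv2.imwrite("pics/w1.png",c["image"])
print(read_state()["time"],read_state()["eef_pos"])
E
```

```text
1 -2.73 86 [ 1.28  0.96 -1.28  1.95  1.05  1.12  1.52]
1 -2.73 200 [ 1.3   0.71 -1.27  1.87  0.75  1.15  1.74]
1 -3.3 86 [ 0.84  0.61 -0.61  2.02  0.56  0.68  1.28]
1 -3.3 200 [ 0.94  0.44 -0.72  1.93  0.37  0.9   1.44]
1 -3.8 86 [ 0.73  0.59 -0.54  2.03  0.49  0.65  0.77]
1 -3.8 200 [ 0.81  0.42 -0.62  1.94  0.31  0.88  0.93]
-1 -2.73 86 [ 0.52  0.57 -0.11  1.99  0.1   0.59 -0.81]
-1 -2.73 200 [ 0.55  0.4  -0.14  1.9   0.07  0.85 -0.79]
-1 -3.3 86 [ 0.39  0.55 -0.01  2.05  0.01  0.55 -1.35]
-1 -3.3 200 [ 0.42  0.36 -0.04  1.96  0.02  0.82 -1.37]
-1 -3.8 86 [ 0.25  0.55  0.1   2.06 -0.1   0.54 -1.81]
-1 -3.8 200 [ 0.27  0.36  0.06  1.97 -0.03  0.81 -1.88]
s 1
1.8833 [ 440.5358993  -274.67699106  229.76956205]
```

View pics/w1.png

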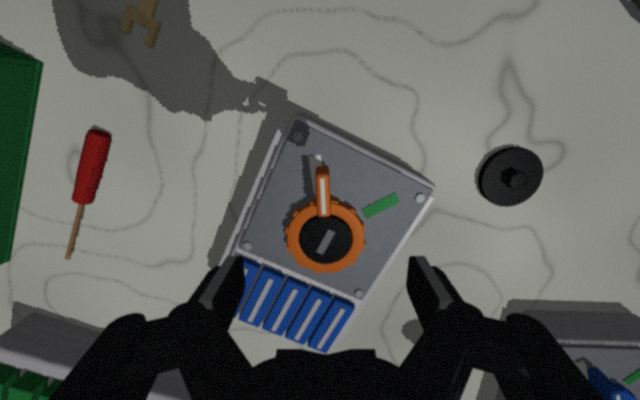

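The wrist view is clear: fin at (322,190), plug (325,238), green mark (380,206). With s=-1 the joints stay on one smooth branch over the turn (j7 from -0.8 to -1.8), so I'll use that.

Run:
```python
from h import *
from workcell import *
measure(dict(np.load("w1.npz")),(280,402,160,273))
C=np.array([496.7,-249.8]);a=-2.73
movep([*(C+61*np.array([np.cos(a),np.sin(a)])),200],R(a,-1))
c=camera("wrist"); np.savez("w2.npz",**c); cv2.imwrite("pics/w2.png",c["image"])
s=read_state();print(s["time"],s["eef_pos"],s["qpos"])
```

```text
ring 2263 z 89.31320358791356 deck z 73.14756296977589
fin 637 [ 442.4 -276.5  113. ] green 399 [ 440.5 -208.    74.5]
plug [ 299  216   53   47 1725] [ 494.2 -251.7   94. ] green ray [ 441.1 -207.1   72. ]
fin r 57.4 ang -2.694
green r 69.4 ang 2.443
4.2583 [ 440.63216829 -274.21926604  199.77277118] [-0.13329243  0.51876422  0.804827    1.93786268 -0.47925689  0.88661821
 -0.24007562]
```

View pics/w2.png

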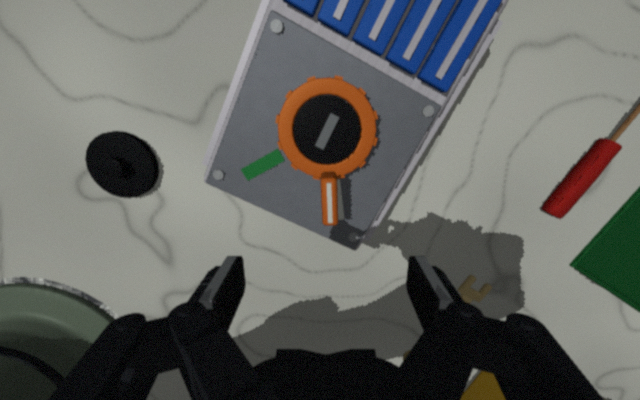

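Run:
```python
from h import *
from workcell import *
C=measure(dict(np.load("w2.npz")),(242,390,75,230))[:2]
C=(C+[496.7,-249.3]+[494.2,-251.7])/3 if 0 else np.mean([C,[496.7,-249.3],[494.2,-251.7]],0)
a=-2.71; u=np.array([np.cos(a),np.sin(a)]); p=C+62*u; print("C",C,"p",p)
movel([*p,150],R(a,-1))
hit=movel([*p,87],R(a,-1),max_speed=60,guard=12)
s=read_state();print(hit,s["time"],s["eef_pos"],s["ft_force"])
if not hit:
    clamp(); s=read_state();print(s["time"],s["finger_gap"],s["gripper_force"],s["ft_force"],s["torque"],s["qpos"])
```

```text
ring 4248 z 89.1554334841416 deck z 72.94162902791476
fin 788 [ 445.8 -275.2  112.9] green 576 [ 441.7 -207.9   74.1]
plug [ 293   95   68   69 3185] [ 497.9 -250.    94. ] green ray [ 441.2 -207.7   72. ]
fin r 57.8 ang -2.691
green r 70.7 ang 2.501
C [ 496.25087709 -250.3196462 ] p [ 439.93623577 -276.25535853]
False 5.9417 [ 440.07233415 -276.35135158   87.27690948] [ 0.00708679 -0.84753917 -0.66395432]
6.5917 13.012126308967243 59.71973776817322 [ 0.07600477 -0.49135003  4.04024034] [-0.20789096  0.14786609 -0.04424508] [ 0.00272149  0.6739783   0.62834955  2.01425837 -0.64370526  0.65743576
 -0.08459712]
```

Gripped: the gap is 13 mm against a 14 mm fin, with little side force. Now I'll turn it clockwise to the green angle, 2.48 rad (equal to -3.80).

Run:
```python
from h import *
from workcell import *
C=np.array([496.25,-250.32])
for a in np.linspace(-2.71,-3.80,9)[1:]:
    movel([*(C+62*np.array([np.cos(a),np.sin(a)])),87],R(a,-1),max_speed=60)
    s=read_state(); print(round(a,2),round(s["time"],2),s["ft_force"].round(1) if hasattr(s["ft_force"],"round") else s["ft_force"],round(s["finger_gap"],1))
    if np.linalg.norm(s["ft_force"])>50: print("force");break
else:
    open_gripper(); p=s["eef_pos"]; movel([p[0],p[1],200])
    c=camera("wrist"); np.savez("w3.npz",**c); cv2.imwrite("pics/w3.png",c["image"])
    c=camera("top"); np.savez("t3.npz",**c)
    s=read_state(); print(s["time"],s["ft_force"])
```

```text
-2.85 6.88 [-0.8 -2.2  3.7] 13.1
-2.98 7.17 [-0.4 -1.3  4.8] 13.2
-3.12 7.47 [-0.5 -2.3  4.7] 13.3
-3.26 7.76 [ 0.  -2.8  4.9] 13.4
-3.39 8.05 [ 1.6 -4.7  4.3] 12.8
-3.53 8.34 [ 1.3 -4.7  4.3] 12.8
-3.66 8.63 [ 2.1 -5.6  4. ] 12.5
-3.8 8.93 [ 1.6 -6.6  4. ] 13.1
10.625 [-0.54954004 -0.15593921 -0.4544772 ]
```

View pics/w3.png

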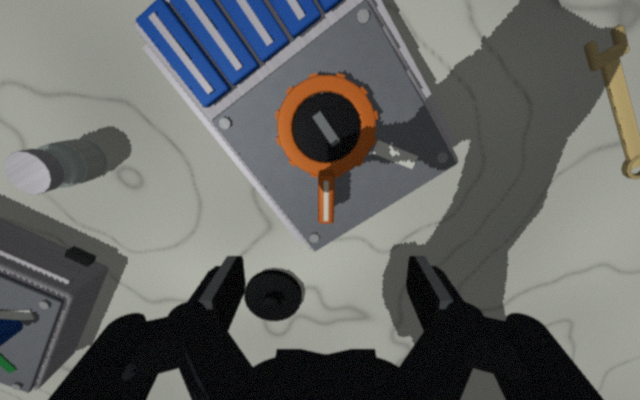

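The fin, at (326,203), now covers the green mark. The white stripe at (398,152) is about 70.6° from it, against a nominal 68.8° (1.2 rad). The gripper is clear and the blue pack was never approached, so I'm handing in.

```bash
python3 -c "
from workcell import *
print(finish_job())"
```

```text
the job is handed in; nothing more can be done
None
```

I turned the orange collar about 1.09 rad clockwise until its handle covered the green locked mark, let go and handed the job in; the arm never went near the blue collar, and no verdict came back.

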